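# Tip a tray of bar blanks into the V-trough

### The arm

A 6-joint arm with a two-finger parallel gripper is mounted at the origin on a cart in front of the work surface, level with it; the furniture and walls round the work are solid. World frame = base frame: x ahead of the robot, y to its left, z up, the work surface at z = 0. Lengths are in mm, angles in rad, forces in N, time in s.
With the tool pointing down it reaches from about 275 to 1000 mm from the base axis. Payload 8.4 kg.
Tool frame: the origin (TCP) lies at the very end of the fingers, on their centre line; the grasp point (between the pads) lies 19 mm behind it; z points along the fingers, y is the line along which they close (so a half turn about z gives the same grasp; the last joint's range is limited). The gripper opens to 85 mm and grips with 20 to 120 N. Pads are 22 mm wide; open, the fingers measure 114 mm over their backs; the gripper's body (76 mm by 85 mm) begins 54 mm behind the grasp point. The pads swing forward as they close: fully open they stand 13 mm farther back than shut.
Start: joints at [1.295, 0.353, 1.633, -0, 1.155, -0.002], TCP at [168.993, 601.722, 231.281] pointing down, gripper open.
Joint ranges: [-2.63, 2.63], [-0.92, 2.1], [0.06, 2.66], [-1.3, 4.44], [0, 2.69], [-3.02, 3.02]. Speed limits (rad/s): [2.22, 2.22, 2.79, 3.14, 3.14, 3.14].

### API

Orientations are given as a unit quaternion [w, x, y, z].
In Python, from cell import * gives the robot as it stands.
- The arm moves only by the shell command python3 -m inch 'ROWS' [FORCE]. ROWS is text: rows parted by semicolons, each of 7 numbers parted by spaces: the shift along the tool's x, y, z in units of 0.1 m (1.0 is 0.1 m), then the turn, a rotation vector about the tool's x, y, z in units of 45 degrees (1.0 is 45 degrees), then the closure, from 0 (fully open) to 1 (shut). A call has 1 to 20 rows; each row is the pose to reach, as a shift and turn from the pose commanded when the call began, along the tool's axes at that moment; what a row does not reach only later rows make up. A row lasts 1/10 s, in which the tool goes at most 50 mm and 8.59 degrees, less where a joint would pass 70% of its speed; a pose out of reach is approached as far as the arm can. A call with a number of a shift or a turn outside -1 to 1 is refused whole. A call with a gripper value outside its range is refused whole. The fingers move at their own pace and stop on an object; FORCE is the grip in N (left out, the last holds). Time passes only in rows, so rows that repeat a pose let the fingers close. It gives the time, the measured TCP pose, the force, the opening and the grip force at its end, in the units of the state.
- get_obs(): the state, without advancing time (a new reading comes with each control period).
- snapshot(name): name is "scene" or "top" or "wrist"; returns (picture, depth): 400x640x3 uint8, red, green, blue; 400x640 float32, mm along the optical axis (not along the pixel's ray), 0 where there is no reading.
- camera_model(name): a dict with "intrinsics" (3x3 intrinsics, pixels), "dist_coeffs" ([k1, k2, p1, p2, k3] as OpenCV has them; the pictures are not rectified), "world_from_camera" (4x4, takes a point from camera to world coordinates). Camera axes: x right, y down, z forward; pixel columns grow to the right and rows downward; lengths in mm; the calibration is good to about 2 mm. A picture is of the moment at which its call begins: read the wrist's pose just before it. camera_model takes no time and is no camera call; for the wrist camera it gives the pose at the moment of the call.
- sign_off(): hands the job in; it is judged then, once.
The state is a dict: "clock": time; "joints": joint angles; "qvel": joint speeds; "tau": joint torques, N m; "eef_pos": TCP position; "ee_rot": TCP orientation; "ft_force": force on the tool from outside, world axes, zero at the start; "wrist_torque": the same for the moment, N m; "opening": opening from 0.0 (shut) to 1.0 (fully open); "finger_force": force on a finger pad.
Only numpy, scipy, OpenCV 4.12 (cv2) and the standard library are available. Lean on these libraries where they do the work, as an engineer would, in place of code of your own. Each camera call takes 0.05 s, during which the arm holds its last target. There are 200 camera calls.

### The job

Load the bar trough. Its hinged guard is held shut by a spring catch: push the screwdriver's blade into the round hole in the front of the housing to trip the catch, so that the guard springs fully open; then pick up the channel tray and slowly tip its nose over the high end of the V, so that all three brass blanks slide down the fold and lie in line, end to end, against the stop. Lay the screwdriver and the emptied tray, right way up, back down on the bench itself, and leave the other things where they are.

Things in the scene. Friction and masses are not known exactly. Their poses are not given: they have to be found in the camera images.
- trough: fixed bar trough: V of angle steel on a dark base plate (142 x 310 x 8 mm), covered by a hinged guard (pale translucent sheet in an aluminium frame); grey catch housing in front, facing the robot. Origin on the bench under its middle; x points across it, away from the robot; y along it to its high end (robot's left); z up. Place and yaw vary.
- vee: the V inside it: 90 degrees, legs 46 mm, 250 mm long, rising 18 degrees, slippery: blanks slide down by themselves. Origin on the fold at the face of the stop plate (low end, 36 mm high); x up along the fold, y level, to the robot, z out of the opening. V edges at y = +-33, z = 33 mm. A plate 22 mm high closes the high end (x = 250 to 254). A blank in the fold has its centre at z = 14.
- mouth (a point): where to tip: a point of the vee frame at x = 225, y = 0, z = 30 mm (25 mm inside the high end, just below the edges of the V, 30 mm off the fold); same axes as the vee. A tray's nose edge fits here, coming down from the high end.
- guard (a joint): hinge of the guard at the back edge of the V, rad: 0 shut and caught (covers the whole V, 38 mm off the fold), 2.0 fully open, leaning back behind the V (behind y = -40 mm of the vee, 80 mm high). A spring throws it fully open once the catch is tripped and holds it there; it cannot be lifted before.
- latch (a joint): hidden sprung catch, m: 0 at rest, grows as the plunger behind the access hole is pushed in; 6 to 7 mm frees the guard, 13 mm is the end of travel; 2 N at rest, 6 N at the end; springs back.
- hole (a point): centre of the mouth of the round access hole, 16 mm in diameter, in the aluminium front plate (5 mm thick) of the housing, 58 mm above the bench. Axes of the trough: x goes level into the hole. The plunger's flat end (20 mm in diameter) stands 17 mm behind the mouth. The space before the plate is free.
- screwdriver: slotted screwdriver with yellow handle lying on the bench, 206 mm long; origin at mid-length on its underside; y along it: handle from y = 11 to 103 mm (up to 24 mm thick, axis 11.5 mm above the bench), shank and blade (about 6 x 7 mm) from y = 11 to -103 mm.
- blade_tip (a point): end of the screwdriver's blade, on its axis (y = -103, z = 11.5 mm of the screwdriver)
- tray: aluminium channel, open at top and nose: 236 mm long, 33 wide, 28 high, walls 3 mm; a wall closes its tail. Blanks in single file; grip it from above across its sides. Origin at the middle of its underside; x points to the nose (edge at x = 118), z up. Nose roughly to the right. 0.6 kg full. Blanks start to slide at 13 to 20 degrees nose down; dumped steeply they jump over each other.
- blank_1: brass round bar blank, 20 mm in diameter, 64 mm long, lying in the tray (nearest the tail); origin at its centre, x along its axis; all three are alike, 0.15 kg
- blank_2: brass round bar blank, 20 mm in diameter, 64 mm long, lying in the tray (in the middle); origin at its centre, x along its axis; all three are alike, 0.15 kg
- blank_3: brass round bar blank, 20 mm in diameter, 64 mm long, lying in the tray (nearest the nose); origin at its centre, x along its axis; all three are alike, 0.15 kg
- hammer: ball-pein hammer with wooden handle, 100x320x34 mm; a bystander lying loose on the bench, to be left where it is; origin at the centre of its underside
- nylon_cone: white nylon cone standing, 38x38x90 mm; a bystander lying loose on the bench, to be left where it is; origin at the centre of its underside
- die_ring: steel ring lying flat, 56x56x18 mm; a bystander lying loose on the bench, to be left where it is; origin at the centre of its underside
- shaft_collar: steel collar lying flat, 42x42x15 mm; a bystander lying loose on the bench, to be left where it is; origin at the centre of its underside
- hex_nut: large dark hexagon nut, 46x53x22 mm; a bystander lying loose on the bench, to be left where it is; origin at the centre of its underside
- punch_1: thin steel punch lying flat, 10x105x10 mm; a bystander lying loose on the bench, to be left where it is; origin at the centre of its underside
- flat_file: file with wooden handle, 25x271x26 mm; a bystander lying loose on the bench, to be left where it is; origin at the centre of its underside
- pitch_cup: short dark steel cup, 97x97x49 mm; a bystander lying loose on the bench, to be left where it is; origin at the centre of its underside
Mind the look-alikes: they are no part of the job. Leave any blue look-alike of the blank_3 alone.

How it is judged:
By the outcome, as a careful person would: the job done as asked, in the order asked, and still so for the second after the job is handed in, with the robot touching nothing.
It also fails if it takes over 64 s, if anything falls off the work surface, if the arm or the gripper's body presses on something with over 40 N, if the wrist force passes 120 N, or if a joint passes its speed limit or range.

## Working session

There is one attempt and no reset: what is moved stays moved. The work goes in short steps, Python scripts to look and compute and a shell command to move; the robot and the scene stay as the last step left them, time stands still between calls to the robot, and variables do not carry over. Pictures are saved under pics/ and viewed, at most 10 in all, crops included, and the job is handed in when it is done.

```bash
ls; mkdir -p pics
python3 - <<'E'
from cell import *
import cv2,numpy as np
print(get_obs())
for n in ("scene","top"):
    p,d=snapshot(n); cv2.imwrite(f"pics/{n}0.png",p[:,:,::-1]); np.save(f"pics/{n}0_d.npy",d)
    m=camera_model(n); print(n,m)
E
```

```text
pics
{'clock': 0.0, 'joints': array([ 1.29457428e+00,  3.53627893e-01,  1.63414619e+00, -1.74394331e-05,
        1.15519549e+00, -2.41213023e-03]), 'qvel': array([ 1.20863977e-03,  1.05227006e-03, -9.04459955e-05, -5.12654015e-04,
       -3.03037150e-04, -3.76894706e-04]), 'tau': array([ 1.75484147e-03, -6.05262995e+01, -3.42069590e+01,  1.82423187e-04,
        9.42392478e-03, -1.50120309e-05]), 'eef_pos': array([168.88236244, 601.25142494, 230.56917119]), 'ee_rot': array([-8.77065603e-05,  1.36474166e-01,  9.90643391e-01, -6.82897256e-04]), 'ft_force': array([ 0.50055664, -0.55204691, -0.13048235]), 'wrist_torque': array([-0.00788075,  0.03343978,  0.00267409]), 'finger_force': 0.0, 'opening': 1.004705725797409}
scene {'intrinsics': array([[367.02900111,   0.        , 321.73319154],
       [  0.        , 367.02900111, 196.77822577],
       [  0.        ,   0.        ,   1.        ]]), 'dist_coeffs': array([-0.00616775,  0.        ,  0.        ,  0.        ,  0.        ]), 'world_from_camera': array([[ 6.36589227e-01, -3.66403741e-01,  6.78603312e-01,
        -2.91160914e+01],
      
[... 176 characters left out ...]
0000000e+00,  0.00000000e+00,  0.00000000e+00,
         1.00000000e+00]])}
top {'intrinsics': array([[499.62714176,   0.        , 322.97111684],
       [  0.        , 499.62714176, 200.44983033],
       [  0.        ,   0.        ,   1.        ]]), 'dist_coeffs': array([-0.12674289,  0.        ,  0.        ,  0.        ,  0.        ]), 'world_from_camera': array([[ 1.68083153e-02, -9.81544511e-01,  1.90493709e-01,
         3.23612394e+02],
       [-9.99853929e-01, -1.70908005e-02,  1.59998348e-04,
         5.98521346e+01],
       [ 3.09864448e-03, -1.90468573e-01, -9.81688403e-01,
         1.34839657e+03],
       [ 0.00000000e+00,  0.00000000e+00,  0.00000000e+00,
         1.00000000e+00]])}
```

View pics/top0.png

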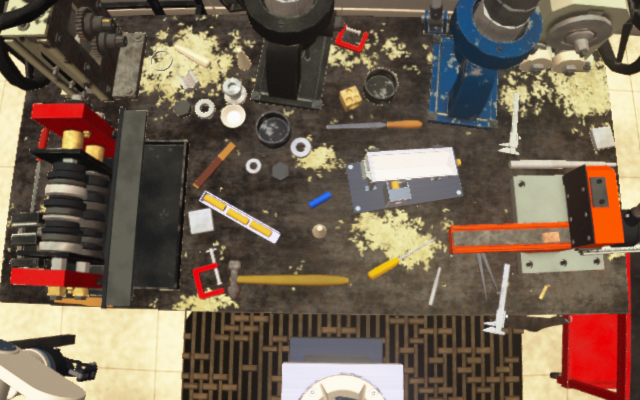

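View pics/scene0.png

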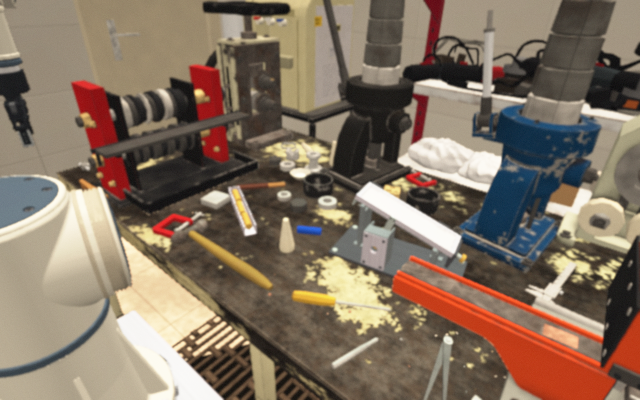

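```bash
cat > h.py <<'E'
from cell import *
import cv2,numpy as np
from scipy.spatial.transform import Rotation as R
def ray(m,uv):
    K=m["intrinsics"];T=m["world_from_camera"]
    n=cv2.undistortPoints(np.array(uv,float).reshape(-1,1,2),K,m["dist_coeffs"]).reshape(-1,2)
    d=np.c_[n,np.ones(len(n))]@T[:3,:3].T
    return T[:3,3],d
def onz(m,uv,z):
    o,d=ray(m,uv); return o+d*((z-o[2])/d[:,2])[:,None]
def bydepth(m,uv,D):
    o,d=ray(m,uv); uv=np.array(uv).reshape(-1,2).astype(int)
    return o+d*D[uv[:,1],uv[:,0]][:,None]
def tri(m1,a,m2,b):
    o1,d1=ray(m1,[a]);o2,d2=ray(m2,[b]);d1=d1[0];d2=d2[0]
    s=np.linalg.lstsq(np.c_[d1,-d2],o2-o1,rcond=None)[0]
    p,q=o1+s[0]*d1,o2+s[1]*d2
    return (p+q)/2,np.linalg.norm(p-q)
def rot():
    w,x,y,z=get_obs()["ee_rot"]; return R.from_quat([x,y,z,w])
def proj(m,P):
    T=np.linalg.inv(m["world_from_camera"]);P=np.array(P,float).reshape(-1,3)
    return cv2.projectPoints(P,cv2.Rodrigues(T[:3,:3])[0],T[:3,3],m["intrinsics"],m["dist_coeffs"])[0].reshape(-1,2)
def goal(pos,Rm):
    """shift (0.1m) and rotvec (45deg) from the present pose to pos,Rm"""
    r=rot();o=get_obs()
    return np.round(r.inv().apply(np.array(pos)-o["eef_pos"])/100,3),np.round((r.inv()*Rm).as_rotvec()/np.radians(45),3)
np.set_printoptions(suppress=True,precision=2)
E
python3 - <<'E'
from h import *
t=cv2.imread("pics/top0.png");D=np.load("pics/top0_d.npy");m=camera_model("top")
s=cv2.imread("pics/scene0.png");DS=np.load("pics/scene0_d.npy");ms=camera_model("scene")
for n,px in dict(traytail=(200,195),traynose=(279,239),b1=(214,203),b2=(238,215),b3=(262,227),tip=(432,242),hdl=(382,268),hend=(370,276),ghl=(367,152),ghl2=(368,180),ghr=(458,149),ghr2=(458,171),house=(399,190),bl=(348,176),bl2=(352,213),br=(465,200),cone=(319,230),cup=(274,128)).items():
    print(n,bydepth(m,[px],D)[0])
for n,px in dict(hole=(376,252),hfront=(372,258),g1=(370,184),g2=(461,238),g3=(449,256),g4=(360,198)).items(): print("S",n,bydepth(ms,[px],DS)[0])
# yellow handle, blanks
hsv=cv2.cvtColor(t,cv2.COLOR_BGR2HSV)
mk=cv2.inRange(hsv,(18,170,150),(32,255,255))
n,l,st,c=cv2.connectedComponentsWithStats(mk)
for i in range(1,n):
    if st[i,4]>40: 
        pts=np.argwhere(l==i)[:,::-1].astype(np.float32); print(st[i],c[i],cv2.minAreaRect(pts))
a=cv2.resize(t[130:290,180:480],None,fx=2.6,fy=2.6,interpolation=cv2.INTER_CUBIC); b=cv2.resize(s[160:340,270:490],None,fx=2.6,fy=2.6,interpolation=cv2.INTER_CUBIC)
cv2.imwrite("pics/cropt.png",a);cv2.imwrite("pics/crops.png",b)
E
```

```text
traytail [595.78 402.8   -5.26]
traynose [476.27 177.22   3.62]
b1 [569.25 356.47  19.47]
b2 [537.06 288.64  21.79]
b3 [506.04 222.7   19.  ]
tip [ 475.12 -239.16   -0.47]
hdl [401.75 -99.48  19.71]
hend [380.18 -67.5   20.98]
ghl [677.85 -46.76 161.42]
ghl2 [636.06 -60.38  38.52]
ghr [ 740.08 -320.15    2.04]
ghr2 [ 656.62 -297.09   74.92]
house [ 596.69 -134.54   99.35]
bl [652.21  -7.57  13.97]
bl2 [552.8  -20.38  -6.76]
br [ 593.5  -334.98   -0.4 ]
cone [490.93  68.83  92.38]
cup [791.  202.2   3.9]
S hole [ 572.82 -145.51   52.58]
S hfront [ 570.02 -138.56   33.21]
S g1 [673.28 -53.2  156.76]
S g2 [ 819.   -257.76   11.7 ]
S g3 [ 643.34 -286.03   72.39]
S g4 [603.45 -71.39 153.51]
[204 195  22  15 129] [214.36 202.  ] ((214.2538604736328, 201.93077087402344), (22.698352813720703, 5.82963228225708), 29.744882583618164)
[227 209  21  15 121] [237.42 216.29] ((237.43080139160156, 216.24615478515625), (21.582042694091797, 5.4575276374816895), 29.74488067626953)
[250 222  21  14 120] [260.38 228.4 ] ((260.3692321777344, 228.35385131835938), (21.582042694091797, 5.4575276374816895), 29.74488067626953)
[368 258  31  21 279] [382.56 267.92] ((382.9769592285156, 267.5846252441406), (8.930500030517578, 33.61341094970703), 60.2551155090332)
[237 275 111   9 727] [289.68 279.21] ((292.0, 279.0), (8.0, 110.0), 90.0)
```

View pics/crops.png

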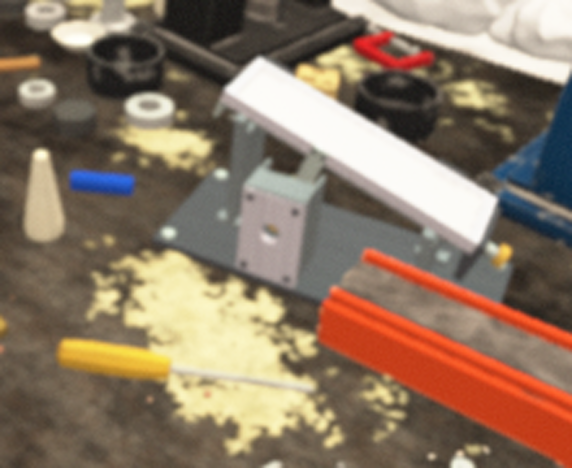

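View pics/cropt.png

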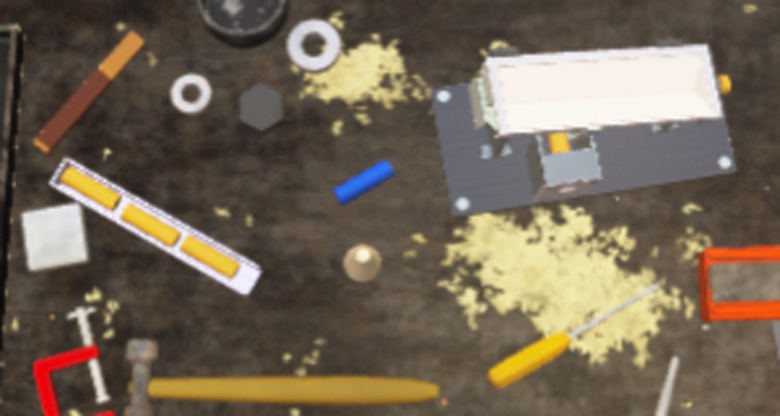

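```bash
A="python3 -m inch"
python3 -m inch '-0.27 -0.96 -0.2 0 0 0 0; -0.27 -0.96 -0.2 0 0 0 0'
python3 -m inch '-0.27 -0.96 -0.4 0 0 0 0; -0.27 -0.96 -0.4 0 0 0 0'
python3 -m inch '-0.27 -0.96 -0.4 0 0 0 0; -0.27 -0.96 -0.4 0 0 0 0'
python3 -m inch '-0.98 0 -0.2 0 0 0 0; -0.98 0 -0.2 0 0 0 0'
python3 -m inch '-0.98 0 -0.2 0 0 0 0; -0.98 0 -0.2 0 0 0 0'
python3 -m inch '-0.98 0 0 0 0 1 0; -0.98 0 0 0 0 1 0;-0.98 0 0 0 0 1 0;-0.98 0 0 0 0 1 0;-0.98 0 0 0 0 1 0;-0.98 0 0 0 0 1 0;-0.98 0 0 0 0 1 0'
python3 - <<'E'
from h import *
m=camera_model("wrist");p,d=snapshot("wrist");cv2.imwrite("pics/w1.png",p[:,:,::-1]);np.save("pics/w1_d.npy",d)
import pickle;pickle.dump(m,open("pics/w1.pkl","wb"))
print(m,get_obs()["clock"],get_obs()["eef_pos"]); print(rot().as_matrix())
print(proj(m,[[536,290,10],[402,-99,11],[475,-239,11],[573,-145,58]]))
E
```

```text
clock: 0.3
eef_pos: [168.7, 502.5, 249.7]
ee_rot: [-0.0, 0.136, 0.991, -0.001]
ft_force: [0.6, -0.4, 0.2]
opening: 1.0
finger_force: 0.0
clock: 0.5
eef_pos: [168.7, 408.6, 287.9]
ee_rot: [-0.0, 0.136, 0.991, -0.001]
ft_force: [0.4, -0.3, 1.3]
opening: 0.995
finger_force: 0.0
clock: 0.7
eef_pos: [168.7, 316.0, 325.6]
ee_rot: [-0.0, 0.136, 0.991, -0.0]
ft_force: [1.0, -0.1, 0.6]
opening: 0.999
finger_force: 0.0
clock: 0.9
eef_pos: [263.7, 290.3, 346.9]
ee_rot: [0.001, 0.135, 0.991, 0.001]
ft_force: [-0.1, 2.3, -0.0]
opening: 0.996
finger_force: 0.0
clock: 1.1
eef_pos: [359.4, 263.9, 366.0]
ee_rot: [0.0, 0.137, 0.991, 0.0]
ft_force: [0.5, 1.7, 0.2]
opening: 0.997
finger_force: 0.0
clock: 1.8
eef_pos: [452.0, 238.4, 365.0]
ee_rot: [-0.0, 0.505, 0.863, -0.0]
ft_force: [1.1, 0.0, 0.5]
opening: 0.997
finger_force: 0.0
{'intrinsics': array([[332.74,   0.  , 321.94],
       [  0.  , 332.74, 206.35],
       [  0.  ,   0.  ,   1.  ]]), 'dist_coeffs': array([-0.03,  0.  ,  0.  ,  0.  ,  0.  ]), 'world_from_camera': array([[  0.87,   0.46,   0.16, 410.54],
       [  0.49,  -0.82,  -0.29, 311.47],
       [ -0.  ,   0.33,  -0.94, 508.01],
       [  0.  ,   0.  ,   0.  ,   1.  ]])} 1.85 [451.98 238.45 365.12]
[[-0.49  0.87 -0.  ]
 [ 0.87  0.49 -0.  ]
 [ 0.   -0.   -1.  ]]
[[388.64 147.97]
 [204.82 303.31]
 [212.28 372.21]
 [276.12 378.93]]
```

View pics/w1.png

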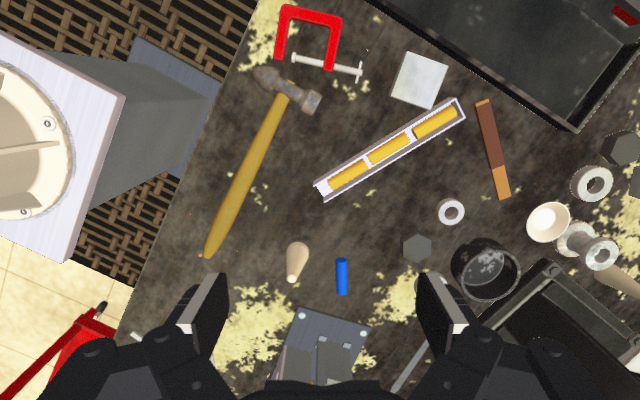

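```bash
python3 -m inch '-0.79 -0.64 0.2 0 0 0 0; -0.79 -0.64 0.2 0 0 0 0;-0.79 -0.64 0.2 0 0 0 0'
python3 -m inch '-0.79 -0.64 0.2 0 0 0 0; -0.79 -0.64 0.2 0 0 0 0;-0.79 -0.64 0.2 0 0 0 0'
python3 -m inch '-0.79 -0.64 0.2 0 0 0 0; -0.79 -0.64 0.2 0 0 0 0;-0.79 -0.64 0.2 0 0 0 0;-0.79 -0.64 0.2 0 0 0 0'
python3 - <<'E'
from h import *
import pickle
m=camera_model("wrist");p,d=snapshot("wrist");cv2.imwrite("pics/w2.png",p[:,:,::-1]);np.save("pics/w2_d.npy",d)
pickle.dump(m,open("pics/w2.pkl","wb"))
print(get_obs()["clock"],get_obs()["eef_pos"])
print(proj(m,[[402,-99,11],[475,-239,11],[573,-145,58]]))
hsv=cv2.cvtColor(p,cv2.COLOR_RGB2HSV)
mk=cv2.inRange(hsv,(18,170,120),(32,255,255))
n,l,st,c=cv2.connectedComponentsWithStats(mk)
for i in range(1,n):
    if st[i,4]>150: print(st[i],c[i],cv2.minAreaRect(np.argwhere(l==i)[:,::-1].astype(np.float32)))
E
```

```text
clock: 2.15
eef_pos: [433.1, 134.5, 344.2]
ee_rot: [-0.0, 0.505, 0.863, -0.002]
ft_force: [0.6, 0.0, 0.1]
opening: 1.0
finger_force: 0.0
clock: 2.45
eef_pos: [416.3, 34.6, 324.4]
ee_rot: [-0.0, 0.506, 0.862, -0.001]
ft_force: [-0.7, 0.4, 0.2]
opening: 0.996
finger_force: 0.0
clock: 2.85
eef_pos: [400.9, -62.6, 305.5]
ee_rot: [-0.0, 0.506, 0.862, 0.0]
ft_force: [-0.3, 0.4, 0.0]
opening: 1.004
finger_force: 0.0
2.9 [401.17 -61.69 305.66]
[[310.19 181.94]
 [308.45 282.99]
 [404.22 279.76]]
[316   0  58 111 561] [342.36  52.32] ((342.7572021484375, 53.930999755859375), (9.052352905273438, 122.5315933227539), 25.484127044677734)
[323   0  68 113 317] [360.88  53.1 ] ((358.1246643066406, 56.657814025878906), (6.351759433746338, 129.99932861328125), 30.323604583740234)
[ 299  152   18   68 1075] [307.66 184.47] ((307.5, 185.5), (67.0, 17.0), 90.0)
```

View pics/w2.png

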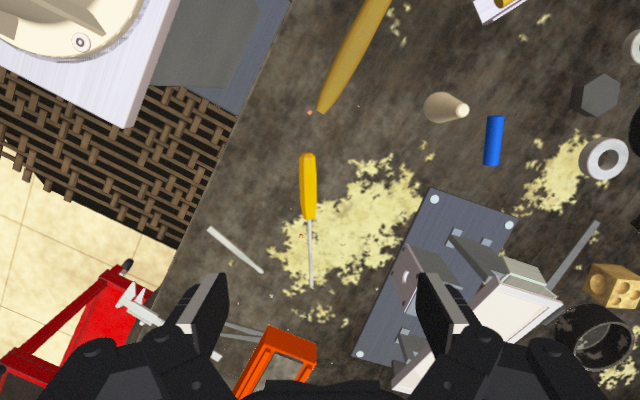

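Run:
```python
from h import *
import pickle
m=pickle.load(open("pics/w2.pkl","rb"));d=np.load("pics/w2_d.npy")
w1=pickle.load(open("pics/w1.pkl","rb"))
mt=camera_model("top");ms=camera_model("scene")
sd=onz(m,[(307.5,152),(309.3,219),(311.3,288)],11.5);print(sd);
a=(sd[2]-sd[0]);print(np.linalg.norm(a),np.degrees(np.arctan2(a[1],a[0])))
print("tip tri",tri(m,(311.3,288),mt,(433.1,240)),tri(m,(311.3,288),ms,(390.4,308.8)))
print("handle centre tri",tri(m,(307.6,185),mt,(382.8,267.8)))
print("top tip",onz(mt,[(433.1,240),(382.8,267.8)],11.5))
print("hole",tri(m,(405.5,278.5),ms,(373.5,249.6)))
b=onz(m,[(434,199),(509,225),(360,353)],10);print(b,np.degrees(np.arctan2(*(b[0]-b[2])[[0,1]])),np.degrees(np.arctan2(*(b[1]-b[0])[[1,0]])))
t=lambda x,y:(180+x/2.6,130+y/2.6)
b=onz(mt,[t(443,96),t(462,204),t(726,163)],10);print(b,np.degrees(np.arctan2(*(b[1]-b[2])[[0,1]])))
# front face px from depth near the hole
img=cv2.imread("pics/w2.png")
cv2.imwrite("pics/w2c.png",cv2.resize(img[230:330,350:470],None,fx=5,fy=5,interpolation=cv2.INTER_CUBIC))
# tray from w1 
for q in [(320,190),(457,106)]: print(onz(w1,[q],28))
```

```text
[[ 379.44  -64.85   11.5 ]
 [ 426.57 -146.82   11.5 ]
 [ 482.83 -244.33   11.5 ]]
207.13123571245626 -60.054699577734816
tip tri (array([ 478.14, -236.1 ,   26.07]), np.float64(1.2797685440399695)) (array([ 481.57, -242.88,   12.54]), np.float64(2.2256332250708675))
handle centre tri (array([ 401.2 , -101.83,   20.12]), np.float64(2.2382873265339005))
top tip [[ 479.25 -239.63   11.5 ]
 [ 402.8  -102.61   11.5 ]]
hole (array([ 570.88, -140.86,   59.48]), np.float64(3.39477523083018))
[[ 563.68  -36.91   10.  ]
 [ 681.13  -16.1    10.  ]
 [ 613.39 -315.76   10.  ]] -10.10836717989897 10.046616590096072
[[ 679.16  -14.21   10.  ]
 [ 562.75  -34.82   10.  ]
 [ 611.74 -316.42   10.  ]] -9.868705352779248
[[475.92 187.29  28.  ]]
[[582.7  386.67  28.  ]]
```

View pics/w2c.png

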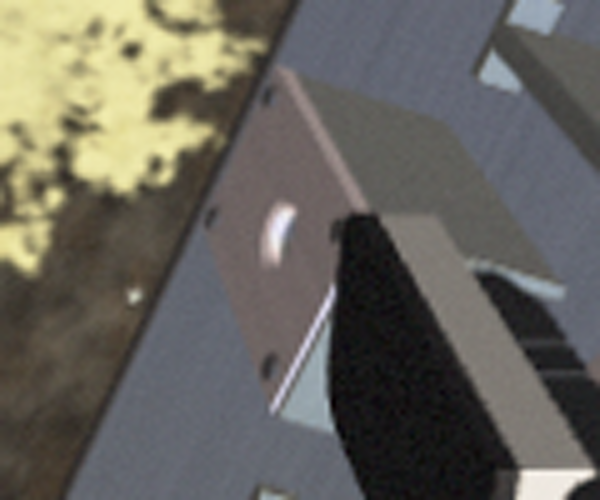

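```bash
python3 -m inch '-0.37 -0.2 1 0 0 -0.02 0; -0.37 -0.2 1 0 0 -0.02 0;-0.37 -0.2 1 0 0 -0.02 0'
python3 -m inch '0 0 1 0 0 0 0.2;0 0 1 0 0 0 0.2;0 0 1 0 0 0 0.2'
python3 -m inch '0 0 0.5 0 0 0 0.2;0 0 0.8 0 0 0 0.3;0 0 0.8 0 0 0 0.3'
python3 - <<'E'
from h import *
print(get_obs()["eef_pos"]); print(goal([402,-104,3],R.from_matrix(np.array([[-.5,.866,0],[.866,.5,0],[0,0,-1.]]))))
E
```

```text
clock: 3.2
eef_pos: [399.5, -103.0, 201.9]
ee_rot: [-0.003, 0.498, 0.867, -0.001]
ft_force: [0.3, 0.0, 0.2]
opening: 1.002
finger_force: 0.0
clock: 3.5
eef_pos: [398.7, -101.9, 101.9]
ee_rot: [-0.005, 0.498, 0.867, -0.001]
ft_force: [-0.3, 0.5, 1.4]
opening: 0.799
finger_force: 0.0
clock: 3.8
eef_pos: [401.5, -103.1, 25.2]
ee_rot: [-0.002, 0.498, 0.867, -0.0]
ft_force: [-0.1, 0.6, 1.3]
opening: 0.7
finger_force: 0.0
[ 401.46 -103.08   25.18]
(array([-0.01,  0.  ,  0.22]), array([-0.  , -0.  ,  0.01]))
```

```bash
python3 -m inch '0 0 0.1 0 0 0 0.3;0 0 0.21 0 0 0 0.3;0 0 0.21 0 0 0 0.3;0 0 0.21 0 0 0 1;0 0 0.21 0 0 0 1;0 0 0.21 0 0 0 1;0 0 0.21 0 0 0 1;0 0 0.21 0 0 0 1;0 0 0.21 0 0 0 1;0 0 0.21 0 0 0 1;0 0 0.21 0 0 0 1' 80
```

```text
clock: 4.9
eef_pos: [401.8, -104.3, 5.3]
ee_rot: [0.0, 0.498, 0.867, 0.0]
ft_force: [-2.0, 1.3, 12.4]
opening: 0.238
finger_force: 78.0
```

```bash
python3 -m inch '0 0 -0.4 0 0 0 1;0 0 -0.8 0 0 0 1;0 0 -1 0 0 0 1;-0.41 -0.79 -1 0 0 -1 1;-0.41 -0.79 -1 0 0 -1 1;-0.41 -0.79 -1 0 0 -1 1;-0.41 -0.79 -1 0 0 -1 1;-0.41 -0.79 -1 0 0 -1 1;-0.41 -0.79 -1 0 0 -1 1'
python3 -m inch '0 0 0 0 0 -0.556 1;0 0 0 0 0 -0.556 1;0 0 0 0 0 -0.556 1;0 0 0 0 0 -0.556 1;0 0 0 0 0 -0.556 1;0 0 0 0 0 -0.556 1'
python3 - <<'E'
from h import *
import pickle
print(get_obs()["eef_pos"],rot().as_matrix())
m=camera_model("wrist");p,d=snapshot("wrist");cv2.imwrite("pics/w3.png",p[:,:,::-1]);np.save("pics/w3_d.npy",d)
pickle.dump(m,open("pics/w3.pkl","wb"))
ps,ds=snapshot("scene");cv2.imwrite("pics/s3.png",ps[:,:,::-1])
ms=camera_model("scene")
print(proj(m,[[571,-141,58.]]),proj(ms,[[571,-141,58.]]))
a=cv2.resize(p[200:400,220:420,::-1],None,fx=2.95,fy=2.95,interpolation=cv2.INTER_CUBIC)[:590,:380]
a=cv2.resize(p[200:400,250:390,::-1],None,fx=3,fy=3,interpolation=cv2.INTER_CUBIC)
b=cv2.resize(ps[180:330,300:425,::-1],None,fx=3,fy=4,interpolation=cv2.INTER_CUBIC)
cv2.imwrite("pics/c3.png",np.hstack([a,b]))
E
```

```text
clock: 5.8
eef_pos: [353.5, -179.4, 104.6]
ee_rot: [0.0, 0.126, 0.992, -0.0]
ft_force: [0.2, 0.3, -0.1]
opening: 0.244
finger_force: 81.3
clock: 6.4
eef_pos: [353.7, -179.3, 104.5]
ee_rot: [0.0, -0.088, 0.996, -0.0]
ft_force: [-0.5, -0.4, -1.2]
opening: 0.237
finger_force: 81.3
[ 353.74 -179.34  104.5 ] [[-0.98 -0.17  0.  ]
 [-0.17  0.98 -0.  ]
 [-0.   -0.   -1.  ]]
[[322.66 472.39]] [[374.12 249.67]]
```

View pics/c3.png

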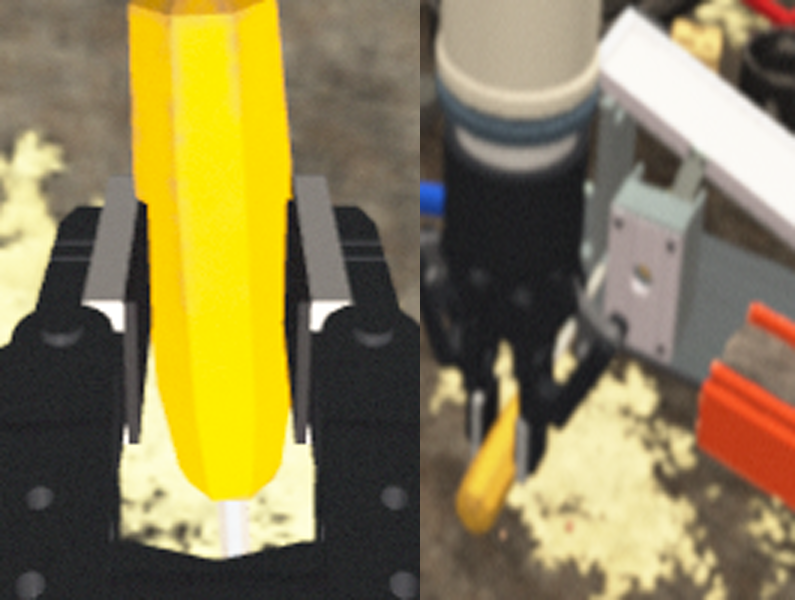

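```bash
python3 - <<'E'
from h import *
import pickle
mt=camera_model("top");ms=camera_model("scene")
p,d=snapshot("top");cv2.imwrite("pics/t3.png",p[:,:,::-1]);np.save("pics/t3_d.npy",d)
uv=np.array([(u,v) for v in range(200,260) for u in range(380,430)])
P=bydepth(mt,uv,d)
k=(P[:,2]>85)&(P[:,2]<135)&(P[:,0]>425)
for a,b in zip(uv[k],P[k]): print(a,b,p[a[1],a[0]])
E
python3 - <<'E'
from h import *
import pickle
ms=camera_model("scene")
m3=pickle.load(open("pics/w3.pkl","rb"));w2=pickle.load(open("pics/w2.pkl","rb"))
p=cv2.imread("pics/w3.png");hsv=cv2.cvtColor(p,cv2.COLOR_BGR2HSV)
mk=cv2.inRange(hsv,(18,190,150),(30,255,255))
for r in (215,240,260,280,300,320,335,345): 
    c=np.where(mk[r,270:370])[0]+270; 
    x=onz(m3,[((c.min()+c.max())/2,r)],115)[0]; print(r,c.min(),c.max(),x)
for q in [(327.7,372),(327.7,378)]: print("shank",onz(m3,[q],111)[0])
print(tri(w2,(405.2,276.4),ms,(373.8,249.3)))
print("z58",onz(w2,[(405.2,276.4)],58),onz(ms,[(373.8,249.3)],58))
# plane of front plate: x' = const
E
```

```text
[389 200] [ 571.33 -109.37   93.06] [112 105 102]
[390 200] [ 569.1  -110.37  104.6 ] [147 154 165]
[391 200] [ 569.84 -113.42  101.08] [166 174 186]
[392 200] [ 569.44 -115.66  103.34] [168 172 178]
[393 200] [ 570.67 -119.08   97.32] [167 168 172]
[394 200] [ 570.15 -121.24  100.2 ] [169 164 171]
[395 200] [ 569.73 -123.46  102.54] [164 157 164]
[396 200] [ 569.75 -126.    102.67] [153 146 155]
[397 200] [ 570.69 -129.26   98.12] [142 135 142]
[398 200] [ 571.01 -132.04   96.76] [162 152 161]
[399 200] [ 571.4  -134.89   95.  ] [157 147 153]
[400 200] [ 572.19 -138.06   91.22] [139 127 127]
[401 200] [ 573.46 -141.64   85.05] [131 118 114]
[402 200] [ 572.57 -143.48   89.75] [125 110 107]
[403 200] [ 573.35 -146.68   86.04] [124 110 106]
[389 201] [ 569.16 -109.65   90.81] [143 130 131]
[390 201] [ 568.69 -111.88   93.42] [154 145 154]
[391 201] [ 567.78 -113.77   98.33] [165 158 169]
[392 201] [ 568.91 -117.12   92.79] [165 159 170]
[393 201] [ 568.78 -119.58   93.69] [144 136 141]
[394 201] [ 569.37 -122.56   90.89] [130 119 118]
[395 201] [ 569.88 -125.5    88.47] [128 114 111]

[... 4144 characters left out ...]
 187]
[411 255] [ 429.53 -161.18  110.06] [220 211 201]
[410 256] [ 427.11 -158.84  108.93] [212 195 169]
[411 256] [ 427.08 -161.23  109.61] [221 215 208]
[412 257] [ 425.03 -164.6   104.64] [224 213 183]
215 294 342 [ 319.53 -187.78  115.  ]
240 294 345 [ 330.9  -185.15  115.  ]
260 295 346 [ 340.47 -183.03  115.  ]
280 300 344 [ 350.45 -180.58  115.  ]
300 300 344 [ 361.03 -178.71  115.  ]
320 302 345 [ 372.02 -176.04  115.  ]
335 305 346 [ 380.56 -173.52  115.  ]
345 307 344 [ 386.55 -172.44  115.  ]
shank [ 407.39 -167.45  111.  ]
shank [ 411.47 -166.7   111.  ]
(array([ 571.13, -139.95,   58.39]), np.float64(0.17401030794385947))
z58 [[ 571.25 -140.04   58.  ]] [[ 571.7 -139.7   58. ]]
```

```bash
python3 -m inch '-0.2 0 0.3 0 0 0.07 1;-0.4 0 0.52 0 0 0.07 1;-0.49 0 0.52 0 0 0.07 1;-0.49 0 0.52 0 0 0.07 1;-0.49 0 0.52 0 0 0.07 1'
python3 - <<'E'
from h import *
ms=camera_model("scene");mt=camera_model("top")
print(get_obs()["eef_pos"],rot().as_matrix()[:,0])
ps,ds=snapshot("scene");cv2.imwrite("pics/s4.png",ps[:,:,::-1])
pt,dt=snapshot("top");cv2.imwrite("pics/t4.png",pt[:,:,::-1])
print(proj(ms,[[571,-140,58],[559,-142,58],[540,-145.5,58],[500,-152.5,58]]),proj(mt,[[559,-142,58],[530,-147,58],[500,-152.5,58]]))
a=cv2.resize(ps[210:300,320:410,::-1],None,fx=6,fy=6,interpolation=cv2.INTER_CUBIC)
b=cv2.resize(pt[190:280,380:420,::-1],None,fx=6,fy=6,interpolation=cv2.INTER_CUBIC)
cv2.imwrite("pics/c4.png",np.hstack([a,b]))
E
```

```text
clock: 7.05
eef_pos: [401.7, -170.6, 53.1]
ee_rot: [-0.0, -0.062, 0.998, -0.0]
ft_force: [-0.4, -0.1, -2.0]
opening: 0.237
finger_force: 81.2
[ 401.71 -170.64   53.09] [-0.99 -0.12  0.  ]
[[373.74 249.5 ]
 [371.62 252.32]
 [368.29 256.99]
 [360.73 267.31]] [[399.6  207.36]
 [401.63 218.27]
 [403.85 229.65]]
```

View pics/c4.png

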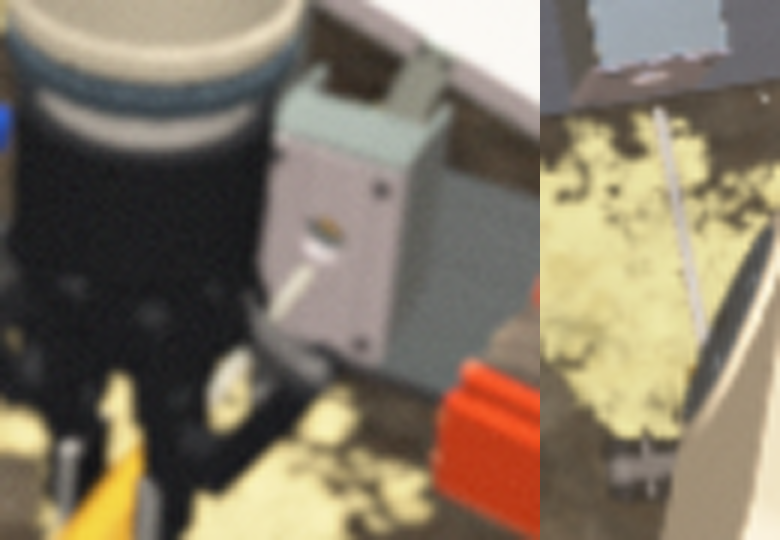

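Run:
```python
from h import *
ms=camera_model("scene");mt=camera_model("top")
print(tri(ms,(372.2,253.5),mt,(399.5,208)))
a,b=onz(mt,[(399.5,208),(406.6,245)],57);print(a,b,np.degrees(np.arctan2(a[1]-b[1],a[0]-b[0])))
o,d=ray(ms,[(372.2,253.5)]);d=d[0]; 
for x in (555,557,559): print(o+d*(x-o[0])/d[0])
```

```text
(array([ 558.46, -142.96,   55.25]), np.float64(2.086732343682658))
[ 557.46 -141.86   57.  ] [ 459.96 -159.43   57.  ] 10.216963666141787
[ 555.   -145.99   59.09]
[ 557.   -144.9    57.33]
[ 559.   -143.8    55.58]
```

```bash
python3 -m inch '0 0.005 -0.015 0 0 0 1;-0.08 0.009 -0.015 0 0 0 1;-0.14 0.012 -0.015 0 0 0 1;-0.2 0.015 -0.015 0 0 0 1;-0.24 0.017 -0.015 0 0 0 1;-0.24 0.017 -0.015 0 0 0 1'
python3 -m inch '-0.04 0.002 0 0 0 0 1;-0.08 0.004 0 0 0 0 1;-0.12 0.006 0 0 0 0 1;-0.15 0.008 0 0 0 0 1;-0.16 0.008 0 0 0 0 1;-0.16 0.008 0 0 0 0 1'
python3 - <<'E'
from h import *
ms=camera_model("scene")
ps,ds=snapshot("scene");cv2.imwrite("pics/s5.png",ps[:,:,::-1])
a=cv2.imread("pics/s4.png").astype(int)
d=np.abs(ps[:,:,::-1].astype(int)-a).sum(2); print((d[170:270,380:480]>60).sum())
E
```

```text
clock: 7.75
eef_pos: [426.3, -165.9, 53.9]
ee_rot: [0.0, -0.062, 0.998, -0.0]
ft_force: [-0.5, -0.6, -0.3]
opening: 0.235
finger_force: 81.2
clock: 8.35
eef_pos: [440.8, -163.0, 53.7]
ee_rot: [-0.001, -0.062, 0.998, 0.0]
ft_force: [-5.0, -0.7, -0.3]
opening: 0.236
finger_force: 81.2
2880
```

```bash
python3 -m inch '0.2 -0.01 0 0 0 0 1;0.4 -0.02 0 0 0 0 1;0.56 -0.028 0 0 0 0 1;0.56 -0.028 0 0 0 0 1;0.56 -0.028 0.3 0 0 0 1;0.56 -0.028 0.4 0 0 0 1;0.56 -0.028 0.44 0 0 0 1;0.56 -0.028 0.47 0 0 0 1;0.56 -0.028 0.475 0 0 0 1;0.56 -0.028 0.475 0 0 0 1'
python3 -m inch '0 0 0 0 0 0 0.5;0 0 0 0 0 0 0.5;0 0 0 0 0 0 0.5;0 0 0 0 0 0 0.5;0 0 0 0 0 0 0.4;0 0 -0.3 0 0 0 0.3;0 0 -0.8 0 0 0 0.1;0 0 -1 0 0 0 0;0 0 -1 0 0 0 0'
python3 - <<'E'
from h import *
p,d=snapshot("top");cv2.imwrite("pics/t6.png",p[:,:,::-1]);np.save("pics/t6_d.npy",d)
ps,ds=snapshot("scene");cv2.imwrite("pics/s6.png",ps[:,:,::-1]);np.save("pics/s6_d.npy",ds)
ms=camera_model("scene")
# guard pixels raised: find depth points in scene with world z >100 in trough region
v,u=np.mgrid[150:270:3,340:480:3]; uv=np.c_[u.ravel(),v.ravel()]
P=bydepth(ms,uv,ds); k=(P[:,0]>600)&(P[:,0]<800)&(P[:,1]<0)&(P[:,1]>-320)&(P[:,2]>60)
c,s=np.cos(np.radians(10)),np.sin(np.radians(10))
Q=P[k]-[646,-165.6,0]; x=Q[:,0]*c+Q[:,1]*s; y=-Q[:,0]*s+Q[:,1]*c
for lo in range(-150,150,50):
    kk=(y>=lo)&(y<lo+50); print(lo,kk.sum(),np.percentile(x[kk],[5,50,95]) if kk.any() else'',np.percentile(Q[kk,2],[5,50,95]) if kk.any() else'')
E
```

```text
clock: 9.4
eef_pos: [386.6, -173.0, 6.8]
ee_rot: [0.0, -0.062, 0.998, -0.0]
ft_force: [-0.8, 0.4, -0.5]
opening: 0.235
finger_force: 81.3
clock: 10.3
eef_pos: [388.1, -173.8, 109.1]
ee_rot: [0.003, -0.062, 0.998, -0.001]
ft_force: [-0.8, 0.6, -0.9]
opening: 0.998
finger_force: 0.0
-150 94 [-12.5   67.51  86.38] [ 63.8  112.87 154.54]
-100 148 [-8.19 61.8  85.01] [ 65.62 110.9  167.94]
-50 138 [ 0.67 61.06 84.44] [ 79.75 132.2  190.51]
0 141 [-19.35  59.7   83.61] [ 91.51 138.22 201.79]
50 139 [-6.63 56.23 82.63] [ 82.08 151.66 212.96]
100 10 [32.83 54.31 65.79] [132.32 154.42 177.58]
```

```bash
python3 -m inch '0 0 -0.5 0 0 1 0;0 0 -1 0 0 1 0;0 0 -1 0 0 1 0;0 0 -1 0 0 1 0;0 0 -1 0 0 1 0;0 0 -1 0 0 1 0'
python3 -m inch '-0.63 0.66 -0.8 0 0 1 0;-0.63 0.66 -0.8 0 0 1 0;-0.63 0.66 -0.8 0 0 1 0;-0.63 0.66 -0.8 0 0 1 0;-0.63 0.66 -0.8 0 0 1 0;-0.63 0.66 -0.8 0 0 1 0'
python3 -m inch '0.02 0.91 0 0 0 0.78 0;0.02 0.91 0 0 0 0.78 0;0.02 0.91 0 0 0 0.78 0;0.02 0.91 0 0 0 0.78 0;0.02 0.91 0 0 0 0.78 0'
python3 -m inch '0.5 0.66 0 0 0 0 0;0.5 0.66 0 0 0 0 0;0.5 0.66 0 0 0 0 0;0.5 0.66 0 0 0 0 0;0.5 0.66 0 0 0 0 0'
cat > vee.py <<'E'
from h import *
import pickle,sys
m=camera_model("wrist");p,d=snapshot("wrist");cv2.imwrite("pics/w7.png",p[:,:,::-1]);np.save("pics/w7_d.npy",d);pickle.dump(m,open("pics/w7.pkl","wb"))
print(get_obs()["eef_pos"],rot().as_matrix()[:,0])
v,u=np.mgrid[0:400,0:640]; uv=np.c_[u.ravel(),v.ravel()]
P=bydepth(m,uv,d)
c,s=np.cos(np.radians(10)),np.sin(np.radians(10))
Q=P-[646,-165.6,0]; X=np.c_[Q[:,0]*c+Q[:,1]*s,-Q[:,0]*s+Q[:,1]*c,Q[:,2]]
np.save("pics/X7.npy",X)
k=(abs(X[:,0])<90)&(abs(X[:,1])<150)&(X[:,2]>12)&(X[:,2]<230)
X=X[k];print(k.sum())
for y0 in range(-140,150,20):
    r=[]
    for x0 in range(-60,91,10):
        q=X[(abs(X[:,1]-y0)<4)&(abs(X[:,0]-x0)<2.5)]
        r.append("%4d"%np.median(q[:,2]) if len(q)>2 else "   .")
    print("%5d"%y0," ".join(r))
E
python3 vee.py
```

```text
clock: 11.0
eef_pos: [385.3, -172.5, 204.7]
ee_rot: [-0.001, 0.327, 0.945, 0.0]
ft_force: [0.0, -0.0, -0.1]
opening: 1.003
finger_force: 0.0
clock: 11.6
eef_pos: [476.0, -159.2, 284.1]
ee_rot: [-0.002, 0.664, 0.748, -0.001]
ft_force: [-0.4, 0.6, 0.0]
opening: 0.998
finger_force: 0.0
clock: 12.1
eef_pos: [566.0, -146.0, 283.7]
ee_rot: [-0.001, 0.858, 0.514, -0.001]
ft_force: [-0.4, -0.3, 0.0]
opening: 0.998
finger_force: 0.0
clock: 12.6
eef_pos: [647.1, -133.3, 285.4]
ee_rot: [-0.001, 0.857, 0.516, -0.001]
ft_force: [-0.7, -0.5, 1.3]
opening: 1.0
finger_force: 0.0
[ 647.1  -133.42  285.85] [ 0.47  0.88 -0.  ]
30856
 -140   12    .    .    .    .    .    .    .    .    .    .    .    .  114  157  154
 -120    .    .    .    .   76   71   64   61   61   65   70   76   98  119  163  160
 -100    .    .    .    .   83   77   66   55   55   66   76   83  105  127  169  166
  -80    .    .    .    .   89   83   73   61   61   72   83   94  111  134  176  173
  -60    .    .    .    .   96   89   78   68   68   78   89    .    .  140  183  180
  -40    .    .    .    .  103   97   86   75   74   85   96  103  124    .  189  186
  -20    .    .    .    .  108  102   92   81   81   92  101  157  133  155  196  192
    0    .    .    .    .  116  109   99   88   87   98  109  207  139  163  204  201
   20  101  101  101    .  122  116  105   95   94  104  114  122  144  166  209  205
   40  101  101   69    .  129  122  111  101  100  111  121  128  150  172  215  212
   60  101  101  101   98  135  129  118  107  107  117  128  135  156  179  221  218
   80    .    .    .    .  141  135  124  114  113  124  134  145  162  185  228  225
  100    .    .    .    .  149  143  132  122  119  130  141  152  171  190  203    .
  120    .    .    .    .    .    .  142  142  143  143  142    .    .    .    .    .
  140   12    .    .    .    .    .    .    .    .    .    .    .   12    .    .    .
```

```bash
cat > vfit.py <<'E'
from h import *
X=np.load("pics/X7.npy")
def fit(lo,hi):
    q=X[(X[:,0]>lo)&(X[:,0]<hi)&(abs(X[:,1]+0)<95)&(X[:,2]>40)&(X[:,2]<150)]
    A=np.c_[q[:,0],q[:,1],np.ones(len(q))];w=np.ones(len(q),bool)
    for _ in range(6):
        c=np.linalg.lstsq(A[w],q[w,2],rcond=None)[0];w=abs(A@c-q[:,2])<4
    return c,w.sum(),(A@c-q[:,2])[w].std()
a,b=fit(-14,9),fit(19,40);print(a,b)
# intersection: line
for y in (-100,0,100):
    # a0 x+a1 y+a2=b0x+b1y+b2
    x=-((a[0][1]-b[0][1])*y+a[0][2]-b[0][2])/(a[0][0]-b[0][0]); print(y,x,a[0]@[x,y,1])
# high end plate and edges along the centre strip
for y0 in range(96,132,2):
    q=X[(abs(X[:,1]-y0)<1.2)&(abs(X[:,0]-15)<4)&(X[:,2]>20)]; e=X[(abs(X[:,1]-y0)<1.2)&(abs(X[:,0]+17)<4)&(X[:,2]>20)]
    print(y0,len(q),np.percentile(q[:,2],[10,50,90]) if len(q) else '',len(e),np.median(e[:,2]) if len(e) else '')
for y0 in range(-140,-90,4):
    q=X[(abs(X[:,1]-y0)<2.2)&(abs(X[:,0]-15)<4)]
    print(y0,len(q),np.percentile(q[:,2],[10,50,90]) if len(q) else '')
E
python3 vfit.py
```

```text
(array([-1.06,  0.33, 98.97]), np.int64(4387), np.float64(0.8082488706454178)) (array([ 1.05,  0.32, 66.98]), np.int64(3080), np.float64(0.6095995716526643))
-100 15.089446585578358 50.44865993141155
0 15.22745973844644 82.89762412795199
100 15.365472891314521 115.34658832449243
96 22 [109.68 115.81 119.1 ] 18 146.80173656282093
98 24 [109.12 117.3  119.63] 18 147.3251003192318
100 25 [109.26 117.96 119.66] 19 147.55660998416926
102 25 [112.51 117.96 120.71] 19 148.87980980483297
104 22 [117.42 119.19 121.06] 19 149.66540335993216
106 21 [117.55 120.26 121.71] 20 149.88798955310165
108 22 [118.68 120.66 122.44] 19 150.41108939848846
110 22 [119.01 120.97 123.28] 21 151.61975669239257
112 24 [119.44 121.37 123.64] 18 151.75049240500647
114 23 [120.73 122.27 123.87] 6 150.79662022245097
116 39 [122.2  124.58 144.47] 0 
118 31 [125.54 144.02 144.86] 0 
120 24 [140.27 143.51 144.48] 0 
122 22 [134.21 137.07 140.05] 0 
124 20 [128.57 131.59 133.64] 0 
126 19 [121.89 125.28 127.66] 0 
128 3 [121.4  121.47 121.89] 0 
130 0  0 
-140 0 
-136 0 
-132 10 [77.12 77.89 78.77]
-128 26 [76.92 78.93 79.84]
-124 61 [65.78 72.37 77.18]
-120 51 [54.52 60.15 66.03]
-116 41 [46.12 49.97 54.83]
-112 14 [47.53 48.83 50.65]
-108 15 [48.52 49.8  52.06]
-104 15 [49.62 52.21 53.55]
-100 13 [51.94 53.15 54.74]
-96 14 [53.13 54.68 55.64]
-92 15 [53.75 55.33 57.12]
```

```bash
python3 -m inch '0.84 -0.73 0 0 0 0 0;0.84 -0.73 0 0 0 0 0;0.84 -0.73 0 0 0 0 0'
python3 -m inch '0.84 -0.73 0 0 0 0 0;0.84 -0.73 0 0 0 0 0;0.84 -0.73 0 0 0 0 0'
python3 -m inch '0.84 -0.73 0 0 0 0 0;0.84 -0.73 0 0 0 0 0;0.84 -0.73 0 0 0 0 0'
python3 -m inch '0.84 -0.73 0 0 0 0 0;0.84 -0.73 0 0 0 0 0;0.84 -0.73 0 0 0 0 0;0.84 -0.73 0 0 0 0 0'
python3 - <<'E'
from h import *
import pickle
X=np.load("pics/X7.npy"); 
k=(abs(X[:,0]+110)<25)&(abs(X[:,1])<140); print("bench z in w7",np.median(X[k,2]),k.sum())
k=(abs(X[:,0]-15)<60)&(X[:,1]>165)&(X[:,1]<200); print(np.median(X[k,2]),k.sum())
k=(abs(X[:,0]+50)<15)&(X[:,1]>100)&(X[:,1]<140); print("plate",np.median(X[k,2]),k.sum())
m=camera_model("wrist");p,d=snapshot("wrist");cv2.imwrite("pics/w8.png",p[:,:,::-1]);np.save("pics/w8_d.npy",d);pickle.dump(m,open("pics/w8.pkl","wb"))
print(get_obs()["eef_pos"],rot().as_matrix()[:,0])
v,u=np.mgrid[0:400,0:640]; uv=np.c_[u.ravel(),v.ravel()]
P=bydepth(m,uv,d).reshape(400,640,3)
reg=(abs(P[:,:,0]-530)<110)&(abs(P[:,:,1]-288)<130)
print("bench",np.median(P[reg][:,2]))
mk=(reg&(P[:,:,2]>np.median(P[reg][:,2])+7)&(P[:,:,2]<60)).astype(np.uint8)
n,l,st,c=cv2.connectedComponentsWithStats(mk)
for i in range(1,n):
    if st[i,4]>300:
        q=P[l==i]; print(st[i],cv2.minAreaRect(q[:,:2].astype(np.float32)),np.percentile(q[:,2],[5,50,95]))
hsv=cv2.cvtColor(p,cv2.COLOR_RGB2HSV);mk=cv2.inRange(hsv,(18,170,120),(32,255,255))*reg.astype(np.uint8)
n,l,st,c=cv2.connectedComponentsWithStats(mk)
for i in range(1,n):
    if st[i,4]>200: print("y",c[i],onz(m,[c[i]],22)[0],cv2.minAreaRect(onz(m,np.argwhere(l==i)[:,::-1],22)[:,:2].astype(np.float32)))
E
```

```text
clock: 12.95
eef_pos: [621.2, -21.4, 286.7]
ee_rot: [-0.001, 0.857, 0.516, 0.0]
ft_force: [-0.4, -0.6, 0.6]
opening: 1.0
finger_force: 0.0
clock: 13.25
eef_pos: [596.6, 86.9, 286.8]
ee_rot: [-0.001, 0.856, 0.516, 0.0]
ft_force: [-0.8, -0.9, -0.1]
opening: 0.997
finger_force: 0.0
clock: 13.55
eef_pos: [572.1, 195.1, 286.7]
ee_rot: [-0.0, 0.856, 0.516, 0.0]
ft_force: [1.1, -0.3, -0.6]
opening: 1.0
finger_force: 0.0
clock: 13.95
eef_pos: [548.0, 301.1, 286.4]
ee_rot: [0.0, 0.857, 0.516, -0.0]
ft_force: [0.6, 0.3, 0.3]
opening: 1.0
finger_force: 0.0
bench z in w7 0.6523875738542415 5849
0.4357671149937232 3235
plate 8.370760515623942 440
[548.36 299.79 286.32] [ 0.47  0.88 -0.  ]
bench 22.992336878898016
y [318.76 113.9 ] [571.93 354.28  22.  ] ((572.1154174804688, 353.8221740722656), (60.8289794921875, 16.762243270874023), 61.580848693847656)
y [316.41 173.83] [535.14 291.49  22.  ] ((534.9354248046875, 291.2072448730469), (62.92971420288086, 16.66851806640625), 62.1182746887207)
y [317.95 225.05] [504.18 229.43  22.  ] ((503.77667236328125, 228.8032684326172), (65.70227813720703, 16.228574752807617), 62.125282287597656)
```

Run:
```python
from h import *
import pickle
d=np.load("pics/w8_d.npy");m=pickle.load(open("pics/w8.pkl","rb"))
v,u=np.mgrid[0:400,0:640]; uv=np.c_[u.ravel(),v.ravel()]
P=bydepth(m,uv,d).reshape(400,640,3)
t=np.array([-.468,-.884]);n_=np.array([.884,-.468]);c0=np.array([533,289.5])
A=(P[:,:,:2]-c0)@t;B=(P[:,:,:2]-c0)@n_;Z=P[:,:,2]
k=(abs(A)<150)&(abs(B)<30)&(Z>20)&(Z<34)
# rim points: each side wall, per slice
for a0 in range(-110,115,20):
    q=k&(abs(A-a0)<6)&(Z>23); r=q&(B>9);l=q&(B<-9)
    print(a0,[ (np.median(B[s]).round(1),B[s].max().round(1),B[s].min().round(1),np.median(Z[s]).round(1),s.sum()) if s.any() else None for s in (l,r)])
for a0 in list(range(-130,-105,2))+list(range(105,130,2)):
    q=(abs(A-a0)<1)&(abs(B)<10); print(a0,Z[q].mean().round(1),end="; ")
```

```text
-110 [(np.float64(-11.4), np.float64(-9.0), np.float64(-12.6), np.float64(28.2), np.int64(23)), (np.float64(15.9), np.float64(18.2), np.float64(9.1), np.float64(28.2), np.int64(38))]
-90 [(np.float64(-12.8), np.float64(-11.6), np.float64(-14.1), np.float64(28.5), np.int64(32)), (np.float64(17.2), np.float64(18.4), np.float64(16.0), np.float64(28.0), np.int64(33))]
-70 [(np.float64(-13.1), np.float64(-11.9), np.float64(-14.5), np.float64(28.1), np.int64(33)), (np.float64(17.3), np.float64(18.6), np.float64(16.1), np.float64(28.1), np.int64(32))]
-50 [(np.float64(-12.9), np.float64(-12.2), np.float64(-13.6), np.float64(28.3), np.int64(20)), (np.float64(16.9), np.float64(17.5), np.float64(16.3), np.float64(28.1), np.int64(20))]
-30 [(np.float64(-12.7), np.float64(-12.5), np.float64(-13.9), np.float64(28.7), np.int64(19)), (np.float64(16.4), np.float64(17.7), np.float64(15.3), np.float64(28.0), np.int64(25))]
-10 [(np.float64(-12.9), np.float64(-11.8), np.float64(-14.3), np.float64(28.0), np.int64(30)), (np.float64(16.6), np.float64(17.8), np.float64(15.3), np.float64(28.2), np.int64(30)
[... 653 characters left out ...]
oat64(15.8), np.float64(17.2), np.float64(14.5), np.float64(28.3), np.int64(23))]
90 [(np.float64(-13.3), np.float64(-13.1), np.float64(-14.6), np.float64(28.7), np.int64(17)), (np.float64(16.0), np.float64(17.3), np.float64(14.6), np.float64(28.0), np.int64(24))]
110 [(np.float64(-14.3), np.float64(-13.5), np.float64(-15.1), np.float64(28.2), np.int64(16)), (np.float64(16.0), np.float64(16.1), np.float64(14.7), np.float64(28.5), np.int64(15))]
-130 0.3; -128 0.1; -126 0.1; -124 -0.3; -122 0.2; -120 0.1; -118 0.2; -116 0.1; -114 24.7; -112 28.5; -110 16.1; -108 2.7; -106 19.0; 105 3.8; 107 4.1; 109 4.9; 111 4.3; 113 3.7; 115 3.3; 117 3.4; 119 3.7; 121 3.5; 123 2.9; 125 0.5; 127 0.5; 129 0.8;
```

```bash
python3 -m inch '-0.16 -0.067 1 0 0 0 0.2;-0.16 -0.067 1 0 0 0 0.2;-0.16 -0.067 1 0 0 0 0.2'
python3 -m inch '0 0 1 0 0 0 0.2;0 0 1 0 0 0 0.2;0 0 1 0 0 0 0.2'
python3 -m inch '0 0 0.4 0 0 0 0.2;0 0 0.6 0 0 0 0.2;0 0 0.6 0 0 0 0.2;0 0 0.6 0 0 0 0.2'
python3 - <<'E'
from h import *
print(get_obs()["eef_pos"]); a=np.radians(61.8)
print(goal([534.5,288.7,4],R.from_matrix(np.array([[np.cos(a),np.sin(a),0],[np.sin(a),-np.cos(a),0],[0,0,-1.]]))))
E
```

```text
clock: 14.3
eef_pos: [531.1, 284.9, 180.7]
ee_rot: [0.0, 0.858, 0.514, -0.006]
ft_force: [-0.3, -1.2, 0.4]
opening: 0.796
finger_force: 0.0
clock: 14.6
eef_pos: [532.7, 286.7, 82.6]
ee_rot: [-0.0, 0.858, 0.514, -0.004]
ft_force: [-0.9, 0.3, 0.5]
opening: 0.801
finger_force: 0.0
clock: 15.0
eef_pos: [536.9, 290.0, 29.3]
ee_rot: [0.0, 0.857, 0.515, 0.001]
ft_force: [0.3, 0.6, -0.3]
opening: 0.794
finger_force: 0.0
[536.89 290.01  29.31]
(array([-0.02, -0.01,  0.25]), array([ 0., -0.,  0.]))
```

```bash
python3 -m inch '-0.02 -0.015 0.15 0 0 0 0.2;-0.02 -0.015 0.25 0 0 0 0.2;-0.02 -0.015 0.25 0 0 0 0.2;-0.02 -0.015 0.25 0 0 0 1;-0.02 -0.015 0.25 0 0 0 1;-0.02 -0.015 0.25 0 0 0 1;-0.02 -0.015 0.25 0 0 0 1;-0.02 -0.015 0.25 0 0 0 1;-0.02 -0.015 0.25 0 0 0 1;-0.02 -0.015 0.25 0 0 0 1' 110
python3 -m inch '0 0 -0.05 0 0 0 1;0 0 -0.15 0 0 0 1;0 0 -0.35 0 0 0 1;0 0 -0.6 0 0 0 1;0 0 -0.85 0 0 0 1;0 0 -1 0 0 0 1;0 0 -1 0 0 0 1'
```

```text
clock: 16.0
eef_pos: [533.2, 288.7, 2.2]
ee_rot: [0.0, 0.857, 0.515, 0.001]
ft_force: [0.1, -1.9, 5.6]
opening: 0.37
finger_force: 110.1
clock: 16.7
eef_pos: [533.4, 289.1, 103.2]
ee_rot: [0.0, 0.857, 0.515, 0.001]
ft_force: [0.0, 0.3, -6.6]
opening: 0.367
finger_force: 110.4
```

```bash
python3 -m inch '-0.02 0.02 -0.05 0 0 0 1;-0.05 0.05 -0.14 0 0 0 1;-0.11 0.11 -0.27 0 0 0 1;-0.18 0.18 -0.45 0 0 0 1;-0.26 0.26 -0.63 0 0 0 1;-0.31 0.31 -0.77 0 0 0 1;-0.35 0.35 -0.86 0 0 0 1;-0.37 0.37 -0.9 0 0 0 1'
python3 -m inch '-0.03 0.04 0 0 0 -0.02 1;-0.08 0.1 0 0 0 -0.06 1;-0.16 0.21 0 0 0 -0.13 1;-0.27 0.36 0 0 0 -0.21 1;-0.38 0.5 0 0 0 -0.29 1;-0.47 0.62 0 0 0 -0.36 1;-0.53 0.69 0 0 0 -0.4 1;-0.55 0.72 0 0 0 -0.42 1'
python3 -m inch '-0.04 0.02 0 0 0 -0.02 1;-0.11 0.07 0 0 0 -0.06 1;-0.22 0.15 0 0 0 -0.13 1;-0.37 0.25 0 0 0 -0.21 1;-0.52 0.35 0 0 0 -0.29 1;-0.64 0.42 0 0 0 -0.36 1;-0.72 0.47 0 0 0 -0.4 1;-0.75 0.5 0 0 0 -0.424 1;-0.75 0.5 0 0 0 -0.424 1'
cat > tp.py <<'E'
from h import *
import sys
def pose(p,N,L=122,dz=2.2,yaw=-80):
    p=np.radians(p);yaw=np.radians(yaw)
    h=np.array([np.cos(yaw),np.sin(yaw),0]);k=np.array([0,0,1.])
    tx=np.cos(p)*h-np.sin(p)*k;tz=np.sin(p)*h+np.cos(p)*k
    X=-tx;Z=-tz;Y=np.cross(Z,X)
    return np.array(N)-L*tx+dz*tz, R.from_matrix(np.c_[X,Y,Z])
if __name__=="__main__":
    N=[float(x) for x in sys.argv[2:5]]
    g=pose(float(sys.argv[1]),N); print(get_obs()["eef_pos"],g[0],goal(*g))
E
python3 tp.py 0 645.2 -73.7 200; python3 tp.py 10 645.2 -73.7 185; python3 tp.py 10 645.2 -73.7 143
```

```text
clock: 17.5
eef_pos: [548.3, 238.0, 192.4]
ee_rot: [0.0, 0.857, 0.515, 0.001]
ft_force: [-0.0, -0.0, -6.1]
opening: 0.364
finger_force: 110.3
clock: 18.3
eef_pos: [585.4, 155.2, 190.3]
ee_rot: [-0.0, 0.761, 0.649, -0.001]
ft_force: [0.6, -0.0, -6.0]
opening: 0.365
finger_force: 110.5
clock: 19.2
eef_pos: [623.1, 74.2, 191.2]
ee_rot: [-0.0, 0.643, 0.766, -0.0]
ft_force: [0.7, 0.1, -6.2]
opening: 0.364
finger_force: 110.4
[623.12  74.18 191.16] [624.01  46.45 202.2 ] (array([-0.28, -0.04, -0.11]), array([-0., -0., -0.]))
[623.12  74.18 191.16] [624.4   44.25 208.35] (array([-0.3 , -0.04, -0.17]), array([-0.  ,  0.22, -0.  ]))
[623.12  74.18 191.16] [624.4   44.25 166.35] (array([-0.3 , -0.04,  0.25]), array([-0.  ,  0.22, -0.  ]))
```

```bash
python3 -m inch '-0.03 0 -0.04 0 0.02 0 1;-0.08 -0.01 -0.08 0 0.05 0 1;-0.15 -0.02 -0.12 0 0.1 0 1;-0.22 -0.03 -0.15 0 0.15 0 1;-0.27 -0.04 -0.17 0 0.19 0 1;-0.3 -0.04 -0.17 0 0.22 0 1;-0.3 -0.04 -0.17 0 0.22 0 1;-0.3 -0.04 -0.17 0 0.22 0 1'
python3 tp.py 10 645.2 -73.7 143
python3 - <<'E'
from h import *
import pickle
for n in ("scene","top","wrist"):
    p,d=snapshot(n); cv2.imwrite(f"pics/{n}9.png",p[:,:,::-1]);np.save(f"pics/{n}9_d.npy",d)
    m=camera_model(n);v,u=np.mgrid[0:400,0:640];P=bydepth(m,np.c_[u.ravel(),v.ravel()],d)
    c,s=np.cos(np.radians(10)),np.sin(np.radians(10));Q=P-[646,-165.6,0];X=np.c_[Q[:,0]*c+Q[:,1]*s,-Q[:,0]*s+Q[:,1]*c,Q[:,2]]
    if n!="top": continue
    for y0 in range(70,126,5):
        r=[]
        for x0 in range(-24,54,6):
            q=X[(abs(X[:,1]-y0)<2.5)&(abs(X[:,0]-x0)<2.5)]; r.append("%4d"%np.median(q[:,2]) if len(q) else "   .")
        print(n,y0," ".join(r))
E
```

```text
clock: 20.0
eef_pos: [624.2, 44.0, 208.3]
ee_rot: [-0.066, 0.641, 0.763, 0.055]
ft_force: [-0.2, 0.3, -5.6]
opening: 0.361
finger_force: 110.4
[624.21  44.03 208.28] [624.4   44.25 166.35] (array([-0.07,  0.  ,  0.41]), array([-0.,  0., -0.]))
top 70    .    .    .    .    .    .    .  105  111  120  124  129  135
top 75    .    .    .    .    .    .    .  106  107  118  129  134  139
top 80    .    .    .    .    .    .    .  576  118  569  561  138    .
top 85    .    .    .  587  585  581  579  576  574  570  564    .    .
top 90  596  592  591  590  586  584  210  579  575  570  566    .  147
top 95  597  595  592  590  215  585  582  579  577  568  564  554    .
top 100  598  597  595  591  588  583  574  574  569  213  564    .    .
top 105  600  597  592  584  578  576  394  578  575  215  568  558    .
top 110  586  578  576  579  581  581  580  579  577  215  569  561    .
top 115  570  576  579  580  582  582  581  580  578  216  572  566  356
top 120  570  574  579  581  583  584  581  581  579  398  575  567    .
top 125  570  576  578  581  584  584  583  582  581  398  577  572  565
```

```bash
python3 -m inch '-0.01 0 0.05 0 0 0 1;-0.03 0 0.15 0 0 0 1;-0.05 0 0.28 0 0 0 1;-0.06 0 0.36 0 0 0 1;-0.07 0 0.41 0 0 0 1;-0.07 0 0.41 0 0 0 1'
for p in 14 18 22; do python3 tp.py $p 645.2 -73.7 143; done
python3 - <<'E'
from h import *
p,d=snapshot("scene"); cv2.imwrite("pics/s10.png",p[:,:,::-1])
cv2.imwrite("pics/c10.png",cv2.resize(p[120:270,290:490,::-1],None,fx=3.5,fy=3.5,interpolation=cv2.INTER_CUBIC))
E
```

```text
clock: 20.75
eef_pos: [623.8, 44.1, 165.7]
ee_rot: [-0.067, 0.641, 0.763, 0.055]
ft_force: [0.1, -0.1, -5.2]
opening: 0.367
finger_force: 110.5
[623.83  44.06 165.73] [624.74  42.35 174.65] (array([-0.  ,  0.01, -0.09]), array([-0.  ,  0.09, -0.  ]))
[623.83  44.06 165.73] [625.17  39.9  182.79] (array([-0.01,  0.01, -0.18]), array([-0.  ,  0.18, -0.  ]))
[623.83  44.06 165.73] [625.7   36.89 190.74] (array([-0.03,  0.01, -0.26]), array([-0.  ,  0.27, -0.  ]))
```

View pics/c10.png

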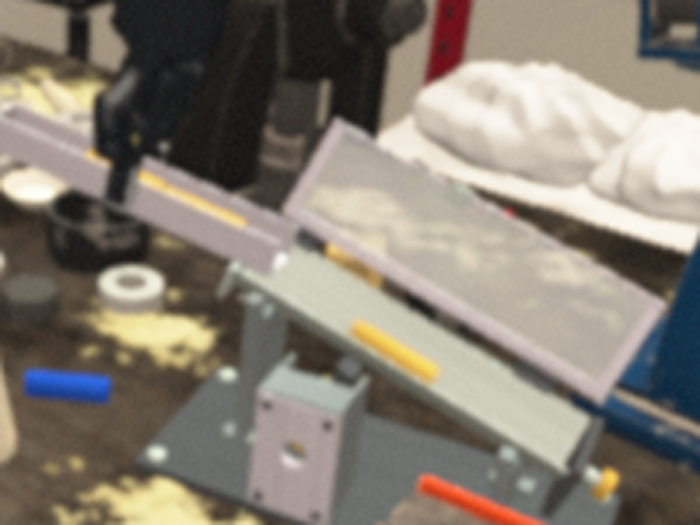

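```bash
python3 -m inch '0 0 -0.01 0 0.01 0 1;0 0 -0.03 0 0.03 0 1;0 0 -0.05 0 0.05 0 1;0 0 -0.07 0 0.07 0 1;0 0.01 -0.09 0 0.09 0 1;0 0.01 -0.09 0 0.09 0 1;0 0.01 -0.09 0 0.09 0 1;0 0.01 -0.09 0 0.09 0 1;0 0.01 -0.09 0 0.09 0 1;0 0.01 -0.09 0 0.09 0 1'
cat > look.py <<'E'
from h import *
import sys
p,d=snapshot("scene"); cv2.imwrite(f"pics/s{sys.argv[1]}.png",p[:,:,::-1])
ms=camera_model("scene")
hsv=cv2.cvtColor(p,cv2.COLOR_RGB2HSV);mk=cv2.inRange(hsv,(14,140,110),(32,255,255));mk[:, :290]=0;mk[:115]=0;mk[270:]=0
n,l,st,c=cv2.connectedComponentsWithStats(mk)
for i in range(1,n):
    if st[i,4]>25:
        # vee plane x'=15.3
        o,dd=ray(ms,[c[i]]);nrm=np.array([np.cos(np.radians(10)),np.sin(np.radians(10)),0]);
        P=o+dd[0]*((nrm@(np.array([646,-165.6,0])-o)+15.3)/(nrm@dd[0]))
        y=(P-[646,-165.6,0])@[-nrm[1],nrm[0],0]; t=np.radians(18)
        print(st[i],c[i],"vee x %.0f z %.0f"%((y+114)*np.cos(t)+(P[2]-46)*np.sin(t),-(y+114)*np.sin(t)+(P[2]-46)*np.cos(t)))
E
python3 look.py 11; python3 tp.py 18 645.2 -73.7 143;python3 tp.py 22 645.2 -73.7 143
```

```text
clock: 21.8
eef_pos: [625.7, 42.9, 175.9]
ee_rot: [-0.093, 0.638, 0.76, 0.078]
ft_force: [-0.2, -0.1, -1.3]
opening: 0.368
finger_force: 110.9
[381 207  73  45 306] [417.57 229.43] vee x 90 z 17
[460 254   7   8  33] [463.39 257.55] vee x -28 z 16
[625.66  42.83 175.86] [625.17  39.9  182.79] (array([-0.01, -0.01, -0.07]), array([ 0.  ,  0.09, -0.  ]))
[625.66  42.83 175.86] [625.7   36.89 190.74] (array([-0.02, -0.01, -0.16]), array([ 0.  ,  0.18, -0.  ]))
```

```bash
python3 -m inch '0.03 0 -0.12 0 0 0 1;0.09 0 -0.36 0 0 0 1;0.145 0 -0.58 0 0 0 1;0.145 0 -0.58 0 0 0 1;0.3 0 -0.58 0 -0.15 0 1;0.5 0 -0.58 0 -0.31 0 1;0.5 0 -0.58 0 -0.31 0 1;0.5 0 -0.58 0 -0.31 0 1'
cat > fin.py <<'E'
from h import *
import sys
p=np.array([float(x) for x in sys.argv[1:4]]);a=np.radians(float(sys.argv[4]))
print(get_obs()["eef_pos"],goal(p,R.from_matrix(np.array([[np.cos(a),np.sin(a),0],[np.sin(a),-np.cos(a),0],[0,0,-1.]]))))
E
python3 look.py 12; python3 fin.py 533.3 288.9 100 61.9
```

```text
clock: 22.65
eef_pos: [619.1, 78.3, 243.9]
ee_rot: [-0.0, 0.642, 0.767, 0.0]
ft_force: [0.3, -1.1, -1.7]
opening: 0.363
finger_force: 111.0
[381 207  73  45 302] [417.6  229.46] vee x 90 z 17
[460 254   7   8  32] [463.44 257.44] vee x -28 z 16
[619.16  77.1  243.66] (array([ 2.23, -0.47,  1.44]), array([-0.  , -0.  ,  0.85]))
```

```bash
python3 -m inch '0.2 -0.04 0.1 0 0 0 1;0.5 -0.1 0.2 0 0 0 1;0.8 -0.17 0.35 0 0 0 1;0.9 -0.2 0.4 0 0 0 1'
python3 -m inch '0.3 -0.06 0.1 0 0 0 1;0.7 -0.15 0.3 0 0 0 1;0.9 -0.2 0.4 0 0 0 1;0.9 -0.2 0.4 0 0 0 1'
python3 -m inch '0.2 0 0.1 0 0 0.2 1;0.44 -0.07 0.4 0 0 0.4 1;0.44 -0.07 0.6 0 0 0.6 1;0.44 -0.07 0.64 0 0 0.85 1;0.44 -0.07 0.64 0 0 0.85 1;0.44 -0.07 0.64 0 0 0.85 1;0.44 -0.07 0.64 0 0 0.85 1'
python3 fin.py 533.3 288.9 3.5 61.9
```

```text
clock: 23.1
eef_pos: [582.7, 162.1, 202.0]
ee_rot: [-0.002, 0.643, 0.766, -0.001]
ft_force: [-1.2, -0.1, -0.7]
opening: 0.367
finger_force: 111.0
clock: 23.5
eef_pos: [547.7, 247.4, 162.2]
ee_rot: [-0.001, 0.643, 0.766, -0.001]
ft_force: [0.1, -0.5, -0.8]
opening: 0.362
finger_force: 111.0
clock: 24.2
eef_pos: [535.6, 288.1, 100.4]
ee_rot: [0.0, 0.858, 0.513, 0.0]
ft_force: [-1.5, 0.6, -1.2]
opening: 0.364
finger_force: 110.9
[535.59 288.12 100.38] (array([-0.  , -0.02,  0.97]), array([ 0., -0., -0.]))
```

```bash
python3 -m inch '0 -0.02 0.3 0 0 0 1;0 -0.02 0.6 0 0 0 1;0 -0.02 0.8 0 0 0 1;0 -0.02 0.9 0 0 0 1;0 -0.02 0.94 0 0 0 1;0 -0.02 0.96 0 0 0 1;0 -0.02 0.975 0 0 0 1;0 -0.02 0.98 0 0 0 1;0 -0.02 0.98 0 0 0 1'
python3 -m inch '0 0 0 0 0 0 0.2;0 0 0 0 0 0 0.2;0 0 0 0 0 0 0.2;0 0 0 0 0 0 0.1;0 0 0 0 0 0 0;0 0 -0.3 0 0 0 0;0 0 -0.6 0 0 0 0;0 0 -1 0 0 0 0;0 0 -1 0 0 0 0'
python3 -m inch '0.5 0 -1 0 0 0 0;0.5 0 -1 0 0 0 0;0.5 0 -1 0 0 0 0;0.5 0 -1 0 0 0 0;0.5 0 -1 0 0 0 0'
python3 - <<'E'
from h import *
for n in ("top","scene"):
    p,d=snapshot(n); cv2.imwrite(f"pics/{n}20.png",p[:,:,::-1]);np.save(f"pics/{n}20_d.npy",d)
    a=cv2.imread(f"pics/{n}0.png").astype(int); b=p[:,:,::-1].astype(int)
    mk=(np.abs(a-b).sum(2)>90).astype(np.uint8); mk=cv2.morphologyEx(mk,cv2.MORPH_OPEN,np.ones((2,2)))
    k,l,st,c=cv2.connectedComponentsWithStats(mk)
    print(n,[st[i].tolist() for i in range(1,k) if st[i,4]>8])
m=camera_model("top");p,d=snapshot("top")
hsv=cv2.cvtColor(p,cv2.COLOR_RGB2HSV);mk=cv2.inRange(hsv,(14,140,110),(32,255,255))
k,l,st,c=cv2.connectedComponentsWithStats(mk)
c10=np.radians(10)
for i in range(1,k):
    if st[i,4]>25:
        P=onz(m,np.argwhere(l==i)[:,::-1],85)-[646,-165.6,0]; y=-P[:,0]*np.sin(c10)+P[:,1]*np.cos(c10);x=P[:,0]*np.cos(c10)+P[:,1]*np.sin(c10)
        print(st[i],c[i],onz(m,[c[i]],12)[0],x.min(),x.max(),y.min(),y.max())
E
```

```text
clock: 25.1
eef_pos: [533.6, 290.5, 2.8]
ee_rot: [0.0, 0.858, 0.513, 0.001]
ft_force: [3.3, -1.7, -0.2]
opening: 0.364
finger_force: 111.2
clock: 26.0
eef_pos: [535.7, 291.8, 107.1]
ee_rot: [0.0, 0.858, 0.513, 0.004]
ft_force: [0.3, -0.2, 1.1]
opening: 1.004
finger_force: 0.0
clock: 26.5
eef_pos: [555.4, 333.5, 200.4]
ee_rot: [0.0, 0.858, 0.513, -0.001]
ft_force: [-0.1, -0.4, -1.1]
opening: 1.0
finger_force: 0.0
top [[116, 113, 193, 287, 26354], [367, 125, 99, 60, 4605], [213, 161, 9, 7, 44], [405, 229, 4, 11, 35], [250, 231, 23, 14, 51], [430, 239, 6, 4, 18], [409, 252, 4, 4, 14], [369, 255, 46, 38, 631], [159, 302, 4, 8, 17], [0, 340, 7, 4, 21], [302, 340, 4, 5, 14], [0, 345, 99, 55, 3602], [306, 350, 33, 50, 569], [315, 386, 7, 12, 26], [32, 390, 14, 10, 75], [15, 393, 7, 5, 21], [300, 396, 4, 4, 10], [341, 398, 12, 2, 19]]
scene [[3, 0, 11, 9, 66], [177, 0, 5, 4, 10], [188, 0, 61, 16, 720], [240, 0, 9, 3, 21], [223, 16, 22, 12, 158], [245, 20, 3, 6, 14], [202, 23, 23, 6, 115], [6, 28, 3, 9, 20], [201, 31, 45, 111, 2439], [229, 39, 5, 3, 14], [3, 52, 17, 6, 66], [0, 59, 24, 10, 17
[... 1698 characters left out ...]
4.58515129420658
[404 257  10  36 310] [408.37 274.85] [ 384.84 -171.02   12.  ] -302.0853268864088 -213.58349041255588 38.86599760869446 67.8653883816628
[264 275  85  10 771] [305.47 279.4 ] [368.89 102.88  12.  ] -252.76042128617482 -202.20217434920843 205.15618606417178 412.3882366506557
[ 48 287  18   9 143] [ 56.27 290.59] [318.18 787.79  12.  ] -176.93780751190593 -151.58653011212107 931.7522119722626 980.5460898993422
[ 67 287  21   9 147] [ 78.01 290.84] [320.3  723.65  12.  ] -186.32709868412547 -158.5877283284806 871.667538595801 926.2152555975041
[ 54 297  48   9 279] [ 81.78 300.96] [293.48 710.4   12.  ] -216.29183849523037 -184.98526893460237 836.0997542116702 965.210622265949
```

Run:
```python
from h import *
v,u=np.mgrid[0:400,0:640]; uv=np.c_[u.ravel(),v.ravel()]
p,d=snapshot("wrist");m=camera_model("wrist");P=bydepth(m,uv,d)
t=np.array([-.473,-.881]);n_=np.array([.881,-.473]);q=P[:,:2]-[533,287];A=q@t;B=q@n_
for a in range(-120,130,30): print(a,[ "%d"%np.median(P[(abs(A-a)<5)&(abs(B-b)<1.2),2]) if ((abs(A-a)<5)&(abs(B-b)<1.2)).any() else '.' for b in range(-24,25,3)])
d=np.load("pics/top20_d.npy");P=bydepth(camera_model("top"),uv,d)-[646,-165.6,0];c=np.radians(10)
x=P[:,0]*np.cos(c)+P[:,1]*np.sin(c);y=-P[:,0]*np.sin(c)+P[:,1]*np.cos(c)
for y0 in range(-130,110,10):
    k=(abs(x-15.3)<4)&(abs(y-y0)<5); print(y0,"%.0f"%(np.median(P[k,2])-82.9-.3245*y0),end="; ")
```

```text
-120 ['0', '0', '0', '0', '1', '0', '1', '1', '1', '1', '1', '1', '1', '1', '0', '0', '0']
-90 ['7', '0', '1', '28', '4', '3', '4', '3', '3', '3', '3', '3', '3', '28', '0', '1', '0']
-60 ['1', '278', '277', '276', '276', '276', '277', '277', '277', '276', '276', '276', '275', '278', '277', '1', '0']
-30 ['0', '0', '29', '20', '3', '3', '3', '3', '3', '3', '3', '3', '8', '28', '0', '0', '1']
0 ['1', '0', '28', '19', '3', '3', '3', '3', '3', '3', '3', '4', '27', '29', '1', '0', '0']
30 ['1', '1', '28', '18', '3', '3', '4', '3', '3', '4', '4', '3', '21', '27', '0', '0', '0']
60 ['0', '1', '28', '4', '3', '4', '3', '3', '3', '3', '4', '3', '28', '1', '1', '0', '0']
90 ['0', '1', '28', '4', '3', '3', '3', '3', '3', '3', '3', '4', '28', '0', '0', '0', '1']
120 ['1', '1', '28', '2', '1', '1', '2', '2', '2', '3', '3', '2', '28', '0', '0', '0', '0']
-130 35; -120 28; -110 21; -100 23; -90 22; -80 22; -70 23; -60 23; -50 22; -40 23; -30 23; -20 22; -10 22; 0 22; 10 22; 20 22; 30 24; 40 23; 50 25; 60 20; 70 6; 80 2; 90 1; 100 -0;
```

The tray is empty and upright. The blanks fill the fold in one even line, from the stop up to about 185 mm.

```bash
python3 -c "
from cell import *
print(sign_off())"
```

```text
the job is handed in; nothing more can be done
None
```

I handed the job in at about 27 s of the 64 s allowed: the guard is open, all three blanks lie in line against the stop, and the screwdriver and the emptied, upright tray are back on the bench; the first blank slid out at about 10° tilt, earlier than planned, but still settled in line.

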